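Slide a sensor module along the rail into the green corner pocket

ROBOT

A 6-joint arm with a two-finger parallel gripper is mounted at the origin on a cart in front of the work surface, level with it; the furniture and walls round the work are solid. World frame = base frame: x ahead of the robot, y to its left, z up, the work surface at z = 0. Lengths are in m, angles in rad, forces in N, time in s.
With the tool pointing down it reaches from about 0.3 to 0.775 m from the base axis. Payload 14.6 kg.
Tool frame: the origin (TCP) lies at the very end of the fingers, on their centre line; the grasp point (between the pads) lies 19 mm behind it; z points along the fingers, y is the direction in which the jaws open and shut (so a half turn about z gives the same grasp; the last joint's range is limited). The gripper opens to 94 mm and grips with 3 to 60 N. Pads are 16 mm wide; open, the fingers measure 119 mm over their backs; the gripper's body (75 mm by 177 mm) begins 78 mm behind the grasp point.
Start: joints at [1.252, 0.3, 1.521, -0, 1.321, -0.067], TCP at [0.137, 0.533, 0.205] pointing down, gripper open.
Joint ranges: [-3.03, 3.03], [-0.79, 2.21], [0.23, 2.52], [-1.04, 4.18], [0, 3.07], [-2.55, 2.55]. Speed limits (rad/s): [2.22, 2.22, 2.57, 3.14, 3.14, 3.14].

INTERFACE

Orientations are given as [roll, pitch, yaw] about the fixed x, y, z axes, in that order (R = Rz(yaw) Ry(pitch) Rx(roll)).
In Python, from station import get_obs, vision, hand_in gives the robot as it stands.
- The arm moves only by the tool play_rows, never from a script. Its argument "moves" is a list of rows, each an object with "claw": the opening, from 0 (shut) to 1 (fully open); "linear": the shift along the tool's x, y, z in mm, a list of three; "turn": the turn, a rotation vector about the tool's x, y, z in rad, a list of three. In form: [{"claw": claw, "linear": [tx, ty, tz], "turn": [ax, ay, az]}, ...]. A call has 1 to 8 rows; each row is the pose to reach, as a shift and turn from the pose measured when the call began, along the tool's axes at that moment; what a row does not reach only later rows make up. A row lasts 1/8 s, in which the tool goes at most 62.5 mm and 10.7 degrees, less where a joint would pass 70% of its speed; a pose out of reach is approached as far as the arm can. A call with a gripper value outside its range is refused whole. The fingers move at their own pace and stop on an object; "force" is the grip in N (left out, the last holds). Time passes only in rows, so rows that repeat a pose let the fingers close. It gives the time, the measured TCP pose, the force and the opening at its end, in the units of the state.
- get_obs(): the state, without advancing time (a new reading comes with each control period).
- vision.camera(name): name is "side" or "top" or "wrist"; returns the picture (480x640x3 uint8, blue, green, red); there is no depth.
- vision.camera_info(name): a dict with "camera_matrix" (3x3 intrinsics, pixels), "rvec" (rotation vector, rad) and "tvec" (3), from world to camera coordinates, as OpenCV has them; the wrist camera has in their place "mount" (4x4, takes a point from camera to tool coordinates, whose origin is the TCP and whose axes are the flange's). Camera axes: x right, y down, z forward; pixel columns grow to the right and rows downward; lengths in m; the calibration is good to about 2 mm. A picture is of the moment at which its call begins: read the wrist's pose just before it. camera_info takes no time and is no camera call.
- hand_in(): hands the job in, once; it reports no verdict.
The state is a dict: "time_s": time; "qpos": joint angles; "joint_vel": joint speeds; "tau": joint torques, N m; "ee_pos": TCP position; "eef_rot": TCP orientation; "force": force on the tool from outside, world axes, zero at the start; "moment": the same for the moment, N m; "grip_width": finger opening in m.
Only numpy, scipy, OpenCV 4.12 (cv2) and the standard library are available. Lean on these libraries where they do the work, as an engineer would, in place of code of your own. Each camera call takes 0.05 s, during which the arm holds its last target.

TASK

The sensor module on the sorting fixture has passed its test: with a fingertip, push it back until its long side lies flush against the rail, then slide it along, keeping it against the rail, until it is fully home in the corner pocket marked with the green dot, touching the end stop. Only push it, never lift or tip it; leave the other things where they are and take the hand away at the end.

Things in the scene. Friction and masses are not known exactly. Their poses are not given: they have to be found in the camera images.
- fixture: Fixed sorting fixture: grey painted plate 120 mm deep (its x) by 302 mm long (its y), 8 mm thick, lying on the table, with a dark rail along its far edge and a corner pocket at each end of the rail. Origin: centre of the underside, on the table; x points from the robot's side to the rail, y along the rail, z up. All its dark walls are 12 mm high, tops 20 mm above the table.
- fixture_rail (a point): Middle of the rail's working face (which looks to -x), at its foot on the plate's top: fixture frame 45, 0, 8 mm; axes as the fixture's. The rail is straight, 15 mm thick, and runs between the two end stops.
- pocket_a (a point): Centre of the pocket's floor at the +y end: fixture frame 25.5, 124, 8 mm. Rail, end stop (inner face at y = 135 mm, 16 mm thick) and a lip (10 mm thick, 22 mm long from the end stop, 39 mm in front of the rail face) make a pocket 39 mm wide and 22 mm deep, open only along the rail; the lip's mouth flares forward over 10 mm more. A seated module sticks out by over half its length.
- pocket_b (a point): Centre of the floor of the like, mirrored pocket at the -y end: fixture frame 25.5, -124, 8 mm; end stop face at y = -135 mm.
- module_center (a point): Centre of the sensor module: loose pale flat block with gold contacts, 36 mm (its x) by 50 mm (its y), 15 mm tall (solid up to 13 mm), about 35 g, lying on the plate near the middle of the rail, 20 to 50 mm in front of it, its long side roughly along the rail. The point is 7.5 mm above its underside, axes are the module's. When home: fixture frame x = 27 mm, y = +110 or -110 mm.
- module: The same module; origin at the centre of its underside.
- green_dot (a point): Green round dot, 15 mm across and 2 mm high, on top of the end stop of the pocket that the module must go into (at either end, fixture frame x = 25.5 mm, y = +143 or -143 mm); the point is the dot's centre.
- red_dot (a point): Red round dot of the same size on the end stop of the other pocket, which stays empty.
- vial: Bystander: small glass vial with a dark screw cap, 24 mm across and 54 mm tall, standing on the table behind the rail; origin at the centre of its underside. Leave it.
- fitting_1: Bystander: small white push-in tube fitting with a blue collar, 18x33x15 mm, lying on the table in front of the fixture, to the left; origin at the centre of its underside. Leave it.
- fitting_2: Bystander: a second such fitting, 18x33x15 mm, lying in front of the fixture, to the right; origin at the centre of its underside. Leave it.
- driver: Bystander: small black and blue valve driver block, 20x37x20 mm, lying in front of the fixture, near its middle; origin at the centre of its underside. Leave it.
- the_tweezers: Bystander: steel tweezers, 15x114x7 mm, lying on the table nearer the robot; origin at the centre of its underside. Leave it.
- key: Bystander: steel hex key, 26x79x4 mm, lying on the table nearer the robot; origin at the centre of its underside. Leave it.
Things that resemble listed ones, but are neither listed nor needed, are in the scene too. Of the things that look like the module, the middle-sized one is meant.

How it is judged:
By the outcome, as a careful person would: the job done as asked, in the order asked, and still so for the second after the job is handed in, with the robot touching nothing.
It also fails if it takes over 40 s, if anything falls off the work surface, if the arm or the gripper's body presses on something with over 40 N, if the wrist force passes 120 N, or if a joint passes its speed limit or range.

## Working session

There is one attempt and no reset: what is moved stays moved. The work goes in short steps, Python scripts to look and compute and a tool call to move; the robot and the scene stay as the last step left them, time stands still between calls to the robot, and variables do not carry over. Pictures are saved under pics/ and viewed, and the job is handed in when it is done.

Besides the shell and the picture viewer there is one more tool, called after "Emit:" as name(argument=value, ...), one argument or row to a line, values as JSON. play_rows: Moves the arm, as the interface text tells. Its arguments: {"type":"object","properties":{"moves":{"type":"array","items":{"type":"object","properties":{"claw":{"type":"number"},"linear":{"type":"array","items":{"type":"number"}},"turn":{"type":"array","items":{"type":"number"}}}}},"force":{"type":"number"}},"required":["moves"]}

```bash
mkdir -p pics; python3 - <<'E'
from station import get_obs, vision
import cv2
o=get_obs();print({k:o[k] for k in('time_s','ee_pos','eef_rot','grip_width','force')})
for n in('top','side'):
    cv2.imwrite(f'pics/{n}0.png',vision.camera(n)); i=vision.camera_info(n); print(i)
print(vision.camera_info('wrist'))
E
```

```text
{'time_s': 0.0, 'ee_pos': array([0.13694883, 0.53239154, 0.2048789 ]), 'eef_rot': array([-3.14041018e+00, -6.41506484e-05,  2.88979208e+00]), 'grip_width': 0.09360105173665202, 'force': array([ 0.51550821, -1.21987516, -0.73396318])}
{'camera_matrix': array([[540.33969746,   0.        , 310.71325187],
       [  0.        , 540.33969746, 244.1595396 ],
       [  0.        ,   0.        ,   1.        ]]), 'rvec': array([ 2.15248355, -2.17335514,  0.13976916]), 'tvec': array([-0.23503095,  0.48135829,  1.14708828])}
{'camera_matrix': array([[624.00368167,   0.        , 325.17377065],
       [  0.        , 624.00368167, 237.11199386],
       [  0.        ,   0.        ,   1.        ]]), 'rvec': array([ 2.10342872, -0.5178249 ,  0.27078345]), 'tvec': array([-0.54840342,  0.06432293,  1.0268003 ])}
{'camera_matrix': array([[408.8302134 ,   0.        , 319.24208501],
       [  0.        , 408.8302134 , 239.85026513],
       [  0.        ,   0.        ,   1.        ]]), 'mount': array([[ 5.23007449e-04, -9.61286490e-01, -2.75550376e-01,
         8.05707544e-02],
       [ 9.99999845e-01,  4.50030292e-04,  3.28068242e-04,
         1.34038799e-03],
       [-1.91361553e-04, -2.75550505e-01,  9.61286577e-01,
        -1.78920967e-01],
       [ 0.00000000e+00,  0.00000000e+00,  0.00000000e+00,
         1.00000000e+00]])}
```

View pics/top0.png

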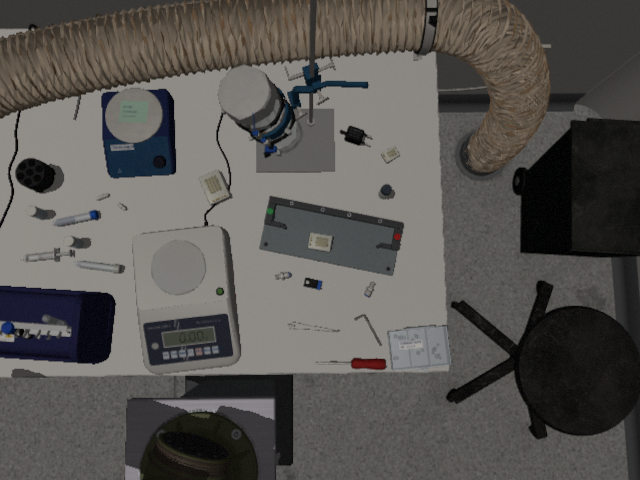

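View pics/side0.png

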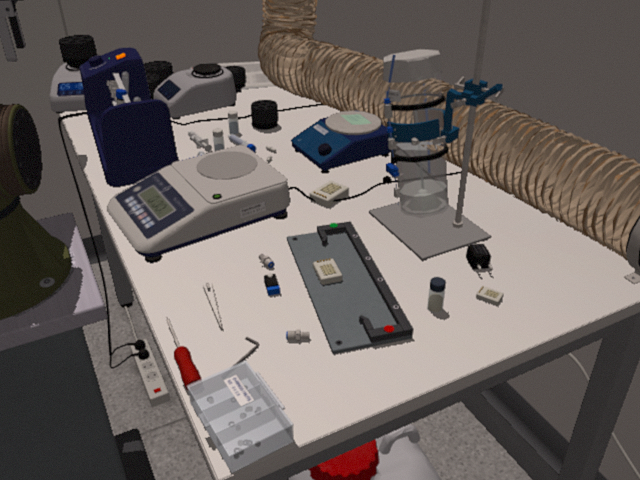

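```bash
cat > h.py <<'E'
import cv2, numpy as np
from station import get_obs, vision
from scipy.spatial.transform import Rotation as Ro
def cam(name,o=None):
    i=vision.camera_info(name); K=np.array(i['camera_matrix'])
    if name=='wrist':
        T=np.eye(4); T[:3,:3]=Ro.from_euler('xyz',o['eef_rot']).as_matrix(); T[:3,3]=o['ee_pos']
        T=T@i['mount']; R=T[:3,:3].T; return K,R,-R@T[:3,3]
    return K,cv2.Rodrigues(np.array(i['rvec']))[0],np.array(i['tvec']).ravel()
def toplane(c,uv,z):
    K,R,t=c; C=-R.T@t; uv=np.atleast_2d(uv).astype(float)
    d=np.c_[uv,np.ones(len(uv))]@np.linalg.inv(K).T@R
    return C+d*((z-C[2])/d[:,2])[:,None]
def proj(c,P):
    K,R,t=c; p=(np.atleast_2d(P)@R.T+t)@K.T; return p[:,:2]/p[:,2:]
def tri(cs,uvs):
    A=[];b=[]
    for c,uv in zip(cs,uvs):
        K,R,t=c;C=-R.T@t;d=R.T@np.linalg.inv(K)@[*uv,1];d/=np.linalg.norm(d);M=np.eye(3)-np.outer(d,d);A.append(M);b.append(M@C)
    return np.linalg.solve(sum(A),sum(b))
def blob(m,amin=5):
    n,l,s,c=cv2.connectedComponentsWithStats(m.astype(np.uint8)); return [(c[k].round(2),s[k]) for k in range(1,n) if s[k,4]>=amin]
def dots(im):
    h=cv2.cvtColor(im,cv2.COLOR_BGR2HSV);H,S,V=cv2.split(h)
    g=(H>45)&(H<80)&(S>130)&(V>50); r=((H<8)|(H>172))&(S>150)&(V>80)
    return blob(g),blob(r)
E
python3 - <<'E'
from h import *
cs={n:cam(n) for n in('top','side')}
for n in cs:
    im=cv2.imread(f'pics/{n}0.png'); g,r=dots(im); print(n,'G',g,'R',r)
    for k in g+r: print(k[0],toplane(cs[n],k[0],.022).round(4))
c=cs['top']
for nm,uv in dict(mod=(320,242),balc=(180,267),balcorner=(238,360),balc2=(226,228),stand=(256,172),vial=(386,190),flask=(290,135),tl=(264,248)).items(): print(nm,toplane(c,uv,.0).round(3))
print(proj(c,[[0.137,.533,.2],[0,0,0]]))
E
```

```text
top G [(array([270.03, 210.6 ]), array([267, 208,   7,   6,  30], dtype=int32)), (array([218.82, 291.  ]), array([217, 289,   5,   5,  11], dtype=int32))] R [(array([396.85, 236.38]), array([394, 234,   7,   6,  34], dtype=int32)), (array([367.95, 364.09]), array([352, 361,  33,   7, 177], dtype=int32))]
[270.03 210.6 ] [[ 0.5555 -0.1506  0.022 ]]
[218.82 291.  ] [[ 0.3796 -0.0395  0.022 ]]
[396.85 236.38] [[ 0.4955 -0.4294  0.022 ]]
[367.95 364.09] [[ 0.2207 -0.3595  0.022 ]]
side G [(array([216.57, 195.86]), array([214, 195,   6,   3,  14], dtype=int32)), (array([333.5 , 225.31]), array([330, 224,   8,   4,  26], dtype=int32))] R [(array([388.48, 328.44]), array([384, 325,  10,   8,  61], dtype=int32)), (array([185.77, 365.25]), array([175, 347,  25,  38, 531], dtype=int32)), (array([156.56, 389.83]), array([154, 388,   6,   5,  18], dtype=int32)), (array([350.45, 460.81]), array([ 317,  440,   61,   38, 1212], dtype=int32))]
[216.57 195.86] [[0.4049 0.0427 0.022 ]]
[333.5  225.31] [[ 0.5536 -0.1565  0.022 ]]
[388.48 328.44] [[ 0.4937 -0.4334  0.022 ]]
[185.77 365.25] [[ 0.2186 -0.3697  0.022 ]]
[156.56 389.83] [[ 0.1731 -0.3943  0.022 ]]
[350.45 460.81] [[ 0.338  -0.6002  0.022 ]]
mod [[ 0.487 -0.261  0.   ]]
balc [[0.434 0.051 0.   ]]
balcorner [[ 0.23  -0.079  0.   ]]
balc2 [[ 0.521 -0.051  0.   ]]
stand [[ 0.649 -0.117  0.   ]]
vial [[ 0.605 -0.412  0.   ]]
flask [[ 0.735 -0.195  0.   ]]
tl [[ 0.475 -0.136  0.   ]]
[[-121.31263734  427.64748902]
 [ 200.00115321  470.90494191]]
```

```bash
python3 - <<'E'
from h import *
a=cv2.imread('pics/side0.png')[20:260,50:330]; b=cv2.imread('pics/top0.png')[220:400,0:260]
a=cv2.resize(a,None,fx=2,fy=2); b=cv2.resize(b,None,fx=2,fy=2)
cv2.imwrite('pics/c1.png',a[:480]);cv2.imwrite('pics/c2.png',b)
E
```

```text
(no output)
```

View pics/c1.png

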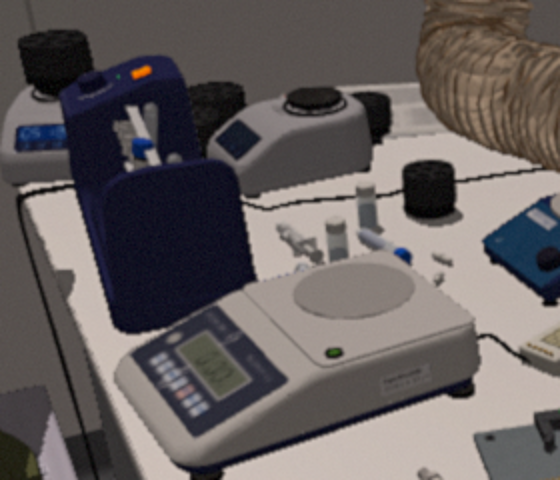

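View pics/c2.png

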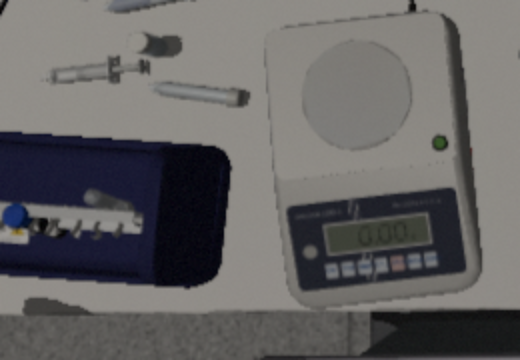

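```bash
python3 - <<'E'
from h import *
cs=[cam('top'),cam('side')]
print(tri(cs,[(79,361),(103,107)]),tri(cs,[(82,296),(170,102)]), toplane(cs[1],[(109,184),(90,60),(235,97)],0))
# silhouette top of rear part: height on x-range
print(tri(cs,[(218.8,291),(216.6,195.9)]))
g=np.array([.5545,-.1535]);r=np.array([.4946,-.4314])
y=(g-r)/np.linalg.norm(g-r);x=np.array([y[1],-y[0]])
print('yaw',np.degrees(np.arctan2(x[1],x[0])))
c=(g+r)/2-.0255*x; print('c',c,x,y)
for f in[(27,0),(-20,-40),(27,85)]: print(f,c+f[0]/1e3*x+f[1]/1e3*y)
E
```

```text
[0.24926594 0.19095215 0.17971515] [0.37227728 0.19529312 0.16521771] [[0.23564177 0.23286862 0.        ]
 [0.35046264 1.10065409 0.        ]
 [0.64116425 0.5766495  0.        ]]
[ 0.37826566 -0.04809736  0.07451916]
yaw -12.163732136341917
c [ 0.49962249 -0.287077  ] [ 0.97754947 -0.21070606] [0.21070606 0.97754947]
(27, 0) [ 0.52601632 -0.29276606]
(-20, -40) [ 0.47164326 -0.32196485]
(27, 85) [ 0.54392634 -0.20967435]
```

Emit:
play_rows(
  moves=[
    {"claw": 0,"linear": [0,0,-60],"turn": [0,0,0]},
    {"claw": 0,"linear": [0,0,-120],"turn": [0,0,0]},
    {"claw": 0,"linear": [0,0,-180],"turn": [0,0,0]},
    {"claw": 0,"linear": [0,0,-230],"turn": [0,0,0]},
    {"claw": 0,"linear": [-30,-25,-235],"turn": [0,0,0.1]},
    {"claw": 0,"linear": [-70,-60,-235],"turn": [0,0,0.25]},
    {"claw": 0,"linear": [-110,-100,-235],"turn": [0,0,0.4]},
    {"claw": 0,"linear": [-150,-140,-235],"turn": [0,0,0.55]},
  ],
)

```text
time_s: 1.1
ee_pos: [0.2479, 0.3581, 0.4398]
eef_rot: [-3.14, 0.001, 2.335]
force: [-0.0, -0.5, 0.2]
grip_width: 0.0173
```

Emit:
play_rows(
  moves=[
    {"claw": 0,"linear": [-55,-12,0],"turn": [0,0,0.12]},
    {"claw": 0,"linear": [-110,-24,0],"turn": [0,0,0.25]},
    {"claw": 0,"linear": [-165,-36,0],"turn": [0,0,0.4]},
    {"claw": 0,"linear": [-220,-48,0],"turn": [0,0,0.55]},
    {"claw": 0,"linear": [-275,-60,0],"turn": [0,0,0.7]},
    {"claw": 0,"linear": [-325,-75,0],"turn": [0,0,0.85]},
    {"claw": 0,"linear": [-370,-105,0],"turn": [0,0,0.976]},
    {"claw": 0,"linear": [-415,-135,0],"turn": [0,0,0.976]},
  ],
)

```text
time_s: 2.1
ee_pos: [0.4378, -0.0367, 0.4399]
eef_rot: [-3.141, 0.001, 1.357]
force: [-0.1, 0.5, 0.2]
grip_width: 0.0006
```

Emit:
play_rows(
  moves=[
    {"claw": 0,"linear": [-50,22,40],"turn": [0,0,0]},
    {"claw": 0,"linear": [-95,42,80],"turn": [0,0,0]},
    {"claw": 0,"linear": [-140,62,120],"turn": [0,0,0]},
    {"claw": 0,"linear": [-180,80,160],"turn": [0,0,0]},
    {"claw": 0,"linear": [-221,98,200],"turn": [0,0,0]},
    {"claw": 0,"linear": [-221,98,240],"turn": [0,0,0]},
    {"claw": 0,"linear": [-221,98,240],"turn": [0,0,0]},
  ],
)

```text
time_s: 2.98
ee_pos: [0.4853, -0.2733, 0.1974]
eef_rot: [-3.135, -0.001, 1.357]
force: [-0.1, -0.4, 0.2]
grip_width: 0.0005
```

```bash
python3 - <<'E'
from h import *
import pickle
o=get_obs(); im=vision.camera('wrist'); cv2.imwrite('pics/w1.png',im); pickle.dump(o,open('o1.pkl','wb'))
print(o['ee_pos'],o['eef_rot'],o['joint_vel'].max(),o['qpos'])
E
```

```text
[ 0.4852671  -0.27330954  0.19736419] [-3.13505035e+00 -7.77286952e-04  1.35662983e+00] 0.04993008943391338 [-0.57791606  0.32573074  1.50632704 -0.00165465  1.31592599 -0.36332981]
```

View pics/w1.png

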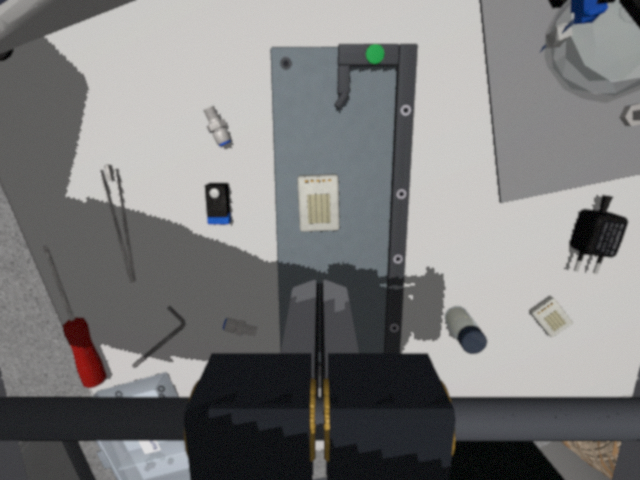

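```bash
cat > m.py <<'E'
from h import *
def modmask(im,roi):
    u0,v0,u1,v1=roi; h=cv2.cvtColor(im,cv2.COLOR_BGR2HSV); V=h[...,2]
    m=np.zeros(V.shape,np.uint8); m[v0:v1,u0:u1]=(V[v0:v1,u0:u1]>150)*255
    return cv2.morphologyEx(m,cv2.MORPH_CLOSE,np.ones((5,5)))
E
python3 - <<'E'
from m import *
import pickle
o=pickle.load(open('o1.pkl','rb'));c=cam('wrist',o);im=cv2.imread('pics/w1.png')
g,_=dots(im);print(g);
G=toplane(c,g[0][0],.022)[0];print('G',G,'tip px',proj(c,o['ee_pos']))
gray=cv2.cvtColor(im,cv2.COLOR_BGR2GRAY)
for v in (130,160,215,240): print(v,gray[v,265:295:1].tolist()[:25],'|',gray[v,380:425].tolist())
m=modmask(im,(285,165,355,245)); cn=max(cv2.findContours(m,0,2)[0],key=cv2.contourArea)
print(cv2.minAreaRect(cn)); b=cv2.boxPoints(cv2.minAreaRect(cn))
P=toplane(c,b,.008+.013);print(P.round(4),[np.linalg.norm(P[i]-P[i-1]).round(4) for i in range(4)])
cr=cv2.resize(im[30:300,250:440],None,fx=3,fy=3,interpolation=cv2.INTER_NEAREST)[:600*2];cv2.imwrite('pics/w1c.png',cv2.resize(im[150:260,270:430],None,fx=4,fy=4,interpolation=0))
E
```

```text
[(array([374.63,  53.89]), array([366,  45,  18,  20, 290], dtype=int32))]
G [ 0.5557571  -0.15083453  0.022     ] tip px [[319.44289379 301.4331397 ]]
130 [202, 202, 202, 201, 202, 202, 195, 174, 138, 119, 123, 124, 124, 123, 123, 123, 124, 123, 123, 122, 122, 124, 122, 123, 125] | [116, 119, 118, 119, 117, 118, 119, 120, 121, 118, 118, 115, 108, 80, 57, 44, 61, 68, 73, 73, 71, 71, 70, 71, 69, 71, 69, 70, 70, 67, 71, 81, 116, 161, 190, 199, 202, 201, 200, 202, 203, 202, 201, 202, 202]
160 [202, 202, 203, 202, 203, 202, 202, 196, 174, 140, 122, 122, 124, 124, 124, 124, 123, 125, 123, 124, 121, 120, 125, 122, 122] | [119, 117, 119, 118, 119, 120, 118, 118, 119, 118, 114, 100, 75, 51, 51, 62, 70, 72, 71, 70, 68, 69, 67, 68, 71, 68, 69, 68, 71, 75, 99, 145, 183, 199, 200, 201, 201, 201, 201, 201, 202, 203, 203, 202, 202]
215 [201, 201, 202, 203, 201, 204, 203, 201, 201, 194, 172, 134, 115, 116, 120, 121, 121, 122, 124, 123, 123, 123, 124, 122, 122] | [114, 115, 116, 117, 115, 118, 115, 115, 109, 93, 63, 47, 56, 67, 70, 68, 66, 70, 67, 64, 66, 69, 69, 65, 68, 68, 79, 110, 155, 187, 202, 201, 201, 201, 200, 201, 203, 201, 202, 201, 201, 201, 201, 200, 202]
240 [202, 202, 203, 202, 203, 201, 201, 201, 202, 200, 185, 159, 127, 119, 117, 120, 120, 120, 120, 118, 120, 120, 119, 119, 120] | [115, 114, 115, 113, 117, 115, 114, 109, 88, 60, 47, 59, 65, 68, 69, 67, 68, 67, 66, 63, 65, 66, 66, 66, 69, 92, 139, 180, 199, 200, 201, 200, 201, 200, 203, 201, 201, 201, 200, 201, 200, 201, 203, 202, 202]
((318.21197509765625, 202.51109313964844), (54.30600357055664, 39.50925064086914), 87.79740142822266)
[[ 0.4735 -0.2325  0.021 ]
 [ 0.5072 -0.2384  0.021 ]
 [ 0.4993 -0.2862  0.021 ]
 [ 0.4644 -0.2801  0.021 ]] [np.float64(0.0485), np.float64(0.0342), np.float64(0.0485), np.float64(0.0355)]
```

View pics/w1c.png

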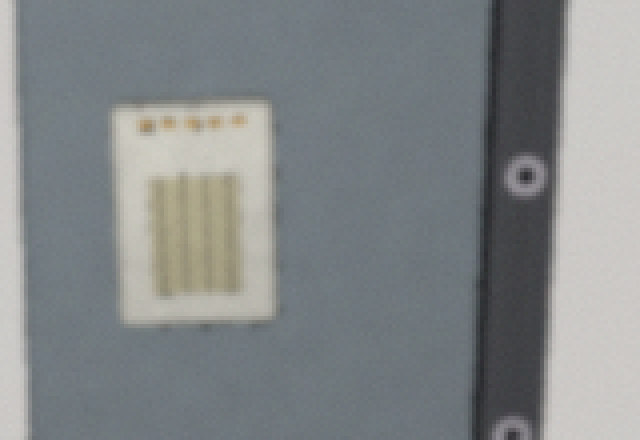

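```bash
python3 - <<'E'
from m import *
import pickle
o=pickle.load(open('o1.pkl','rb'));c=cam('wrist',o)
Gd=np.array([ 0.55576,-0.15083])
Rr=toplane(c,[(412.4,130),(410.8,160),(407.6,215),(406,240)],.020)[:,:2]
L=toplane(c,[(272.3,130),(273.4,160),(275.3,215),(276,240)],.008)[:,:2]
for P in(Rr,L):
    d=P[0]-P[-1];print(np.degrees(np.arctan2(-d[0],d[1])),P.round(4).tolist())
yaw=np.radians(-12.1);x=np.array([np.cos(yaw),np.sin(yaw)]);y=np.array([-x[1],x[0]])
print('width',(Rr.mean(0)-L.mean(0))@x,'center x via edges',(Rr.mean(0)+L.mean(0))@x/2,'via dot',Gd@x-.0255,'y0 via dot',Gd@y-.143)
m=np.array([[.4735,-.2325],[.5072,-.2384],[.4993,-.2862],[.4644,-.2801]]);mc=m.mean(0)
l=(m[0]+m[1]-m[2]-m[3]);print('module',mc,'yaw',np.degrees(np.arctan2(-l[0],l[1])))
cx=(Rr.mean(0)+L.mean(0))@x/2;print('mod fixture',mc@x-cx,mc@y-(Gd@y-.143)); e=o['ee_pos'][:2];print('tip fix',e@x-cx,e@y-(Gd@y-.143))
E
```

```text
-12.107502062692669 [[0.5767, -0.2154], [0.5716, -0.2397], [0.5615, -0.2868], [0.5565, -0.3094]]
-12.051368068657194 [[0.4601, -0.1903], [0.4548, -0.2155], [0.4444, -0.2643], [0.4393, -0.2877]]
width 0.11923875270162328 center x via edges 0.5494744591753762 via dot 0.5495295795037465 y0 via dot -0.17398143308087255
module [ 0.4861 -0.2593] yaw -10.103883694800196
mod fixture -0.019819934426056673 0.022337823216913744
tip fix -0.017697670354592687 0.008464934872232655
```

Emit:
play_rows(
  moves=[
    {"claw": 0,"linear": [14,-43,40],"turn": [0,0,0]},
    {"claw": 0,"linear": [14,-43,90],"turn": [0,0,0]},
    {"claw": 0,"linear": [14,-43,130],"turn": [0,0,0]},
    {"claw": 0,"linear": [14,-43,160],"turn": [0,0,0]},
    {"claw": 0,"linear": [14,-43,167],"turn": [0,0,0]},
    {"claw": 0,"linear": [14,-43,167],"turn": [0,0,0]},
  ],
)

```text
time_s: 3.78
ee_pos: [0.4477, -0.251, 0.0349]
eef_rot: [-3.141, 0.002, 1.358]
force: [0.6, -0.1, -0.4]
grip_width: 0.0006
```

```bash
cat > f.py <<'E'
from m import *
yaw=np.radians(-12.1);x=np.array([np.cos(yaw),np.sin(yaw)]);y=np.array([-x[1],x[0]])
def fx(p): p=np.atleast_2d(p)[:,:2]; return np.c_[p@x-.5495,p@y+.174]*1e3
E
python3 - <<'E'
from f import *
o=get_obs();im=vision.camera('wrist');cv2.imwrite('pics/w2.png',im);print(o['ee_pos'],o['eef_rot'],o['force'],fx(o['ee_pos']))
E
```

```text
[ 0.44772426 -0.25102916  0.03493676] [-3.14108630e+00  1.55240494e-03  1.35773431e+00] [ 0.61332841 -0.10288556 -0.43916878] [[-59.10235592  22.39920972]]
```

View pics/w2.png

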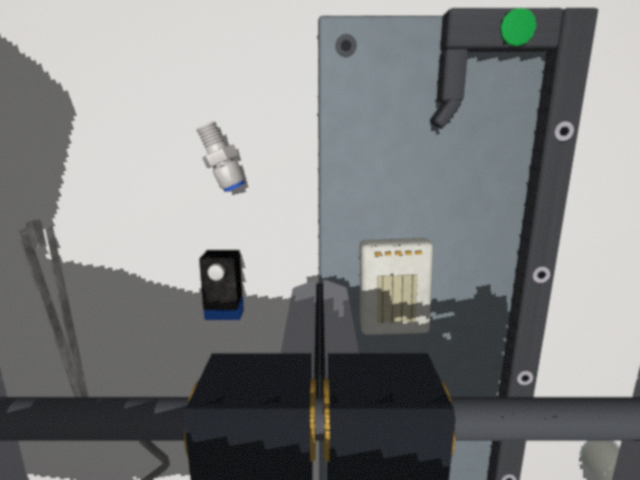

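Emit:
play_rows(
  moves=[
    {"claw": 0,"linear": [0,0,12],"turn": [0,0,0]},
    {"claw": 0,"linear": [0,0,22],"turn": [0,0,0]},
    {"claw": 0,"linear": [0,0,23],"turn": [0,0,0]},
    {"claw": 0,"linear": [0,4,23],"turn": [0,0,0]},
    {"claw": 0,"linear": [0,8,23],"turn": [0,0,0]},
    {"claw": 0,"linear": [0,12,23],"turn": [0,0,0]},
    {"claw": 0,"linear": [0,16,23],"turn": [0,0,0]},
    {"claw": 0,"linear": [0,20,23],"turn": [0,0,0]},
  ],
)

```text
time_s: 4.82
ee_pos: [0.4676, -0.2554, 0.0122]
eef_rot: [-3.142, 0.002, 1.358]
force: [-0.8, -0.9, 1.2]
grip_width: 0.0008
```

```bash
python3 - <<'E'
from f import *
o=get_obs();im=vision.camera('wrist');cv2.imwrite('pics/w3.png',im);print(o['ee_pos'],o['eef_rot'],o['force'],fx(o['ee_pos']))
E
```

```text
[ 0.46760494 -0.25544866  0.01220438] [-3.14154839e+00  1.75351677e-03  1.35770899e+00] [-0.81068762 -0.85684845  1.24321077] [[-38.73694838  22.2452626 ]]
```

View pics/w3.png

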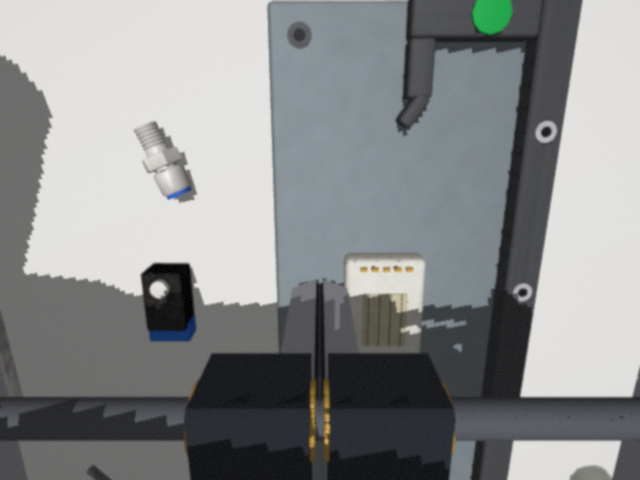

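Emit:
play_rows(
  moves=[
    {"claw": 0,"linear": [0,5,0],"turn": [0,0,0]},
    {"claw": 0,"linear": [0,10,0],"turn": [0,0,0]},
    {"claw": 0,"linear": [0,15,0],"turn": [0,0,0]},
    {"claw": 0,"linear": [0,20,0],"turn": [0,0,0]},
    {"claw": 0,"linear": [0,24,0],"turn": [0,0,0]},
    {"claw": 0,"linear": [0,28,0],"turn": [0,0,0]},
    {"claw": 0,"linear": [0,31,0],"turn": [0,0,0]},
    {"claw": 0,"linear": [0,33,0],"turn": [0,0,0]},
  ],
)

```text
time_s: 5.88
ee_pos: [0.5004, -0.2626, 0.0122]
eef_rot: [3.141, 0.002, 1.358]
force: [-0.5, 0.3, 1.8]
grip_width: 0.0004
```

```bash
python3 - <<'E'
from f import *
o=get_obs();im=vision.camera('wrist');cv2.imwrite('pics/w4.png',im);print(o['ee_pos'],o['eef_rot'],o['force'],fx(o['ee_pos']))
E
```

```text
[ 0.50035601 -0.26257645  0.01224806] [3.14133363e+00 1.83532689e-03 1.35769559e+00] [-0.54918024  0.29860735  1.78396311] [[-5.21937981 22.14105303]]
```

View pics/w4.png

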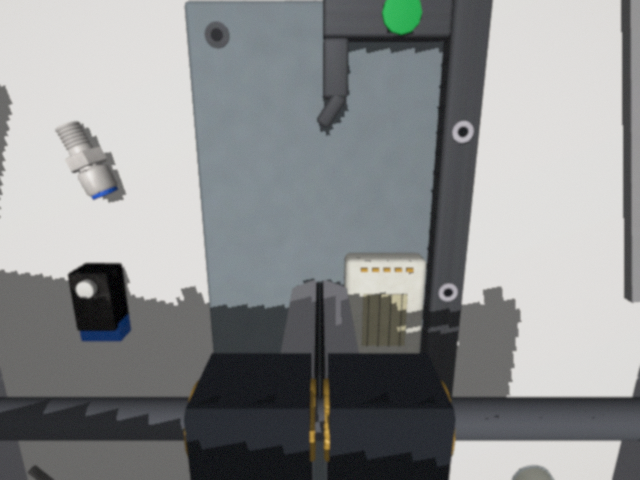

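Emit:
play_rows(
  moves=[
    {"claw": 0,"linear": [0,1,0],"turn": [0,0,0]},
    {"claw": 0,"linear": [0,2,0],"turn": [0,0,0]},
    {"claw": 0,"linear": [0,3,0],"turn": [0,0,0]},
    {"claw": 0,"linear": [0,3,0],"turn": [0,0,0]},
  ],
)

```text
time_s: 6.42
ee_pos: [0.5032, -0.2633, 0.0122]
eef_rot: [-3.142, 0.002, 1.358]
force: [-2.5, -0.4, 1.3]
grip_width: 0.0005
```

Emit:
play_rows(
  moves=[
    {"claw": 0,"linear": [0,0.5,0],"turn": [0,0,0]},
    {"claw": 0,"linear": [0,1,0],"turn": [0,0,0]},
    {"claw": 0,"linear": [0,1,0],"turn": [0,0,0]},
  ],
)

```text
time_s: 6.8
ee_pos: [0.5035, -0.2633, 0.0121]
eef_rot: [-3.14, 0.002, 1.358]
force: [-7.9, 1.2, 4.9]
grip_width: 0.0004
```

```bash
python3 - <<'E'
from f import *
o=get_obs();im=vision.camera('wrist');cv2.imwrite('pics/w5.png',im);print(o['ee_pos'],o['eef_rot'],o['force'],fx(o['ee_pos']))
cv2.imwrite('pics/w5c.png',cv2.resize(im[230:370,280:480],None,fx=4,fy=4))
E
```

```text
[ 0.5034693  -0.26330849  0.01208377] [-3.13957831e+00  1.56196262e-03  1.35768463e+00] [-7.86667162  1.17824492  4.87938804] [[-2.02180989 22.07788754]]
```

View pics/w5c.png

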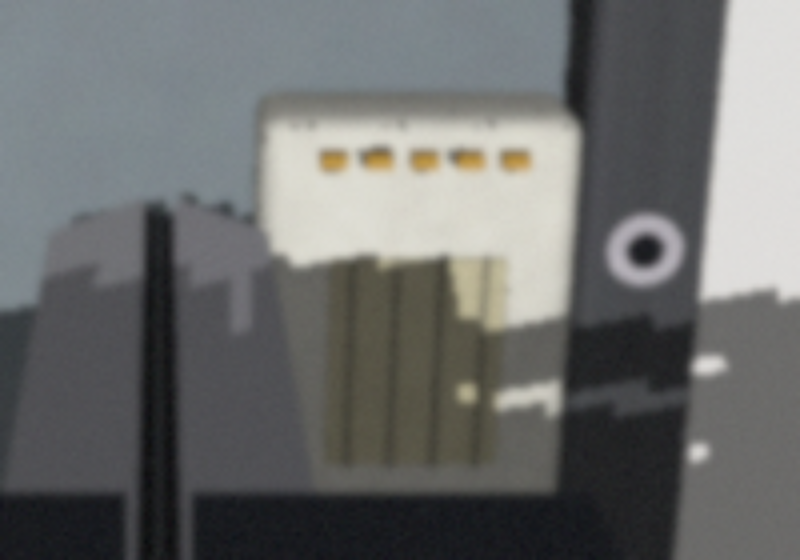

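Emit:
play_rows(
  moves=[
    {"claw": 0,"linear": [0,-6,0],"turn": [0,0,0]},
    {"claw": 0,"linear": [0,-15,0],"turn": [0,0,0]},
    {"claw": 0,"linear": [0,-15,-30],"turn": [0,0,0]},
    {"claw": 0,"linear": [-25,-15,-40],"turn": [0,0,0]},
    {"claw": 0,"linear": [-50,5,-40],"turn": [0,0,0]},
    {"claw": 0,"linear": [-50,29,-40],"turn": [0,0,0]},
    {"claw": 0,"linear": [-50,29,-30],"turn": [0,0,0]},
    {"claw": 0,"linear": [-50,29,-30],"turn": [0,0,0]},
  ],
)

```text
time_s: 7.85
ee_pos: [0.5201, -0.3175, 0.0408]
eef_rot: [-3.137, 0.001, 1.358]
force: [-0.3, 0.0, -0.3]
grip_width: 0.0005
```

```bash
python3 - <<'E'
from f import *
o=get_obs();im=vision.camera('wrist');cv2.imwrite('pics/w6.png',im);print(o['ee_pos'],o['eef_rot'],o['force'],fx(o['ee_pos']))
c=cam('wrist',o);g,_=dots(im);print(g,[fx(toplane(c,k[0],.022)) for k in g])
E
```

```text
[ 0.52009034 -0.31749058  0.04075543] [-3.13731963e+00  6.29331357e-04  1.35797780e+00] [-0.28789321  0.00596292 -0.32200953] [[ 25.58752962 -27.41637483]]
[] []
```

View pics/w6.png

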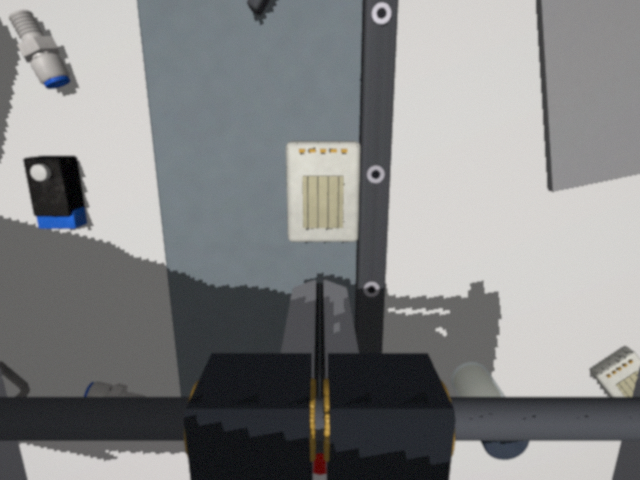

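Emit:
play_rows(
  moves=[
    {"claw": 0,"linear": [0,1,14],"turn": [0,0,0]},
    {"claw": 0,"linear": [0,1,26],"turn": [0,0,0]},
    {"claw": 0,"linear": [0,1,28.5],"turn": [0,0,0]},
    {"claw": 0,"linear": [4,1,28.5],"turn": [0,0,0]},
    {"claw": 0,"linear": [8,1,28.5],"turn": [0,0,0]},
    {"claw": 0,"linear": [12,1,28.5],"turn": [0,0,0]},
    {"claw": 0,"linear": [16,1,28.5],"turn": [0,0,0]},
    {"claw": 0,"linear": [20,1,28.5],"turn": [0,0,0]},
  ],
)

```text
time_s: 8.9
ee_pos: [0.5256, -0.2981, 0.013]
eef_rot: [-3.138, 0.001, 1.358]
force: [-0.4, -0.3, 0.4]
grip_width: 0.0004
```

```bash
python3 - <<'E'
from f import *
o=get_obs();im=vision.camera('wrist');cv2.imwrite('pics/w7.png',im);print(o['ee_pos'],o['eef_rot'],o['force'],fx(o['ee_pos']))
E
```

```text
[ 0.52556827 -0.29810496  0.01303764] [-3.13836289e+00  1.08964551e-03  1.35787989e+00] [-0.39821869 -0.25140774  0.40776707] [[26.88017787 -7.31317062]]
```

View pics/w7.png

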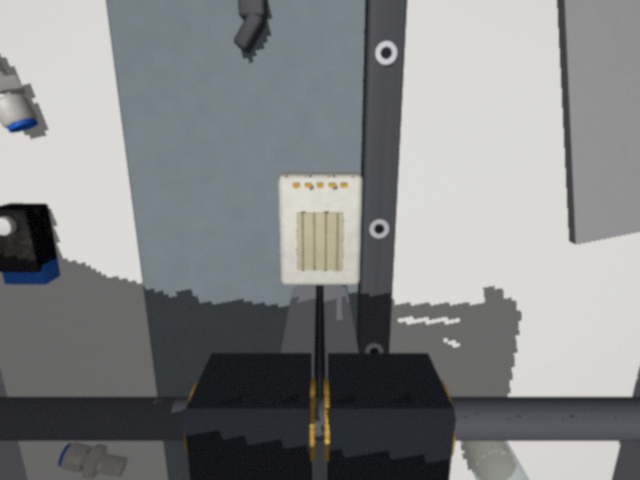

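Emit:
play_rows(
  moves=[
    {"claw": 0,"linear": [5,0.3,0.5],"turn": [0,0,0]},
    {"claw": 0,"linear": [10,0.5,0.5],"turn": [0,0,0]},
    {"claw": 0,"linear": [15,0.5,0.5],"turn": [0,0,0]},
    {"claw": 0,"linear": [20,0.6,0.5],"turn": [0,0,0]},
    {"claw": 0,"linear": [25,0.7,0.5],"turn": [0,0,0]},
    {"claw": 0,"linear": [30,0.8,0.5],"turn": [0,0,0]},
    {"claw": 0,"linear": [35,0.9,0.5],"turn": [0,0,0]},
    {"claw": 0,"linear": [40,1,0.5],"turn": [0,0,0]},
  ],
)

```text
time_s: 9.95
ee_pos: [0.5351, -0.2585, 0.0124]
eef_rot: [-3.138, 0.001, 1.358]
force: [0.4, -0.1, -0.3]
grip_width: 0.0001
```

```bash
python3 - <<'E'
from f import *
o=get_obs();im=vision.camera('wrist');cv2.imwrite('pics/w8.png',im);print(o['ee_pos'],o['eef_rot'],o['force'],fx(o['ee_pos']))
E
```

```text
[ 0.53511543 -0.25849533  0.01243681] [-3.13817541e+00  9.37478877e-04  1.35813676e+00] [ 0.39971179 -0.14440687 -0.30353034] [[27.9123188 33.41773  ]]
```

View pics/w8.png

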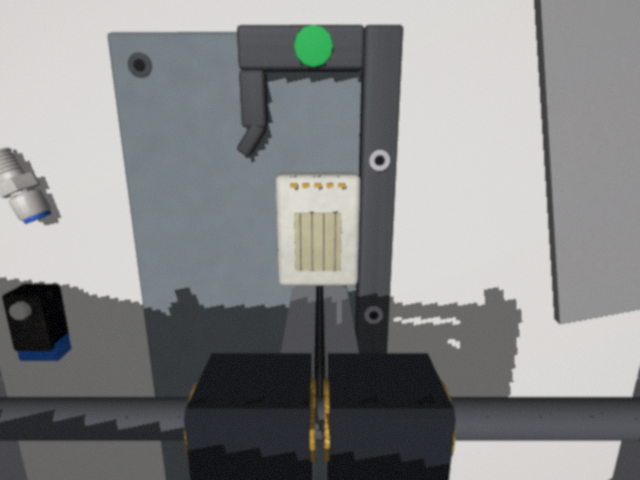

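```bash
python3 - <<'E'
from f import *
im=cv2.imread('pics/w8.png')
cv2.imwrite('pics/w8c.png',cv2.resize(im[160:300,260:410],None,fx=4,fy=4))
im7=cv2.imread('pics/w7.png')
for i in (im7,im):
  g=cv2.cvtColor(i,cv2.COLOR_BGR2GRAY)
  for v in(185,210,240,265,278):print(v,g[v,350:372].tolist())
E
```

```text
185 [214, 216, 213, 214, 212, 212, 212, 211, 201, 191, 171, 141, 103, 72, 67, 73, 79, 82, 82, 79, 80, 80]
210 [213, 212, 214, 212, 211, 208, 207, 200, 192, 178, 153, 121, 85, 64, 71, 73, 79, 81, 82, 78, 79, 77]
240 [200, 200, 202, 202, 203, 201, 196, 188, 176, 153, 122, 85, 66, 70, 74, 78, 81, 80, 78, 76, 75, 77]
265 [201, 202, 200, 201, 202, 198, 190, 179, 159, 126, 83, 65, 68, 74, 78, 79, 79, 78, 76, 76, 78, 75]
278 [198, 198, 196, 197, 195, 193, 186, 174, 151, 120, 79, 65, 69, 73, 80, 78, 78, 76, 75, 75, 75, 80]
185 [217, 216, 215, 213, 214, 209, 199, 187, 165, 133, 90, 69, 68, 78, 84, 87, 87, 87, 83, 83, 83, 83]
210 [214, 211, 211, 210, 208, 199, 189, 173, 151, 114, 83, 72, 74, 82, 88, 87, 80, 85, 83, 81, 83, 79]
240 [200, 202, 202, 199, 197, 189, 176, 153, 122, 85, 68, 71, 82, 86, 86, 81, 81, 81, 80, 80, 80, 79]
265 [202, 201, 200, 198, 190, 180, 161, 127, 89, 68, 70, 78, 82, 84, 82, 81, 80, 79, 77, 78, 78, 77]
278 [197, 197, 196, 195, 186, 175, 152, 119, 82, 66, 71, 77, 82, 82, 79, 81, 78, 78, 79, 81, 75, 78]
```

View pics/w8c.png

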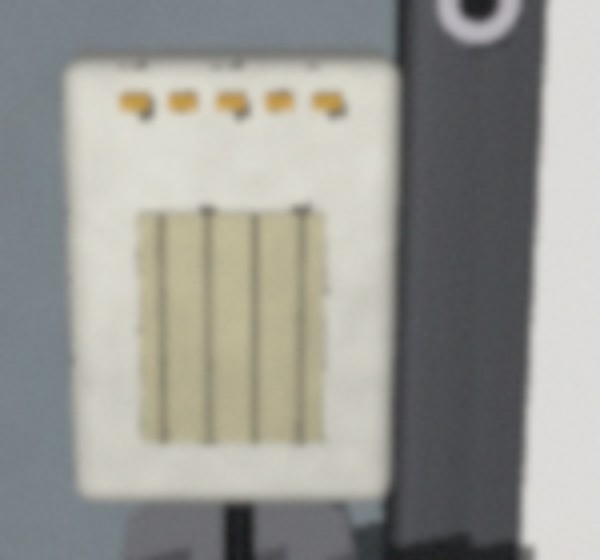

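Emit:
play_rows(
  moves=[
    {"claw": 0,"linear": [5,0.2,0],"turn": [0,0,0]},
    {"claw": 0,"linear": [10,0.3,0],"turn": [0,0,0]},
    {"claw": 0,"linear": [15,0.3,0],"turn": [0,0,0]},
    {"claw": 0,"linear": [20,0.4,0],"turn": [0,0,0]},
    {"claw": 0,"linear": [25,0.5,0],"turn": [0,0,0]},
    {"claw": 0,"linear": [30,0.5,0],"turn": [0,0,0]},
    {"claw": 0,"linear": [35,0.5,0],"turn": [0,0,0]},
    {"claw": 0,"linear": [39,0.5,0],"turn": [0,0,0]},
  ],
)

```text
time_s: 11.0
ee_pos: [0.544, -0.2196, 0.0124]
eef_rot: [-3.138, 0.001, 1.359]
force: [0.3, -0.5, -0.2]
grip_width: 0.0005
```

Emit:
play_rows(
  moves=[
    {"claw": 0,"linear": [1.5,0,0],"turn": [0,0,0]},
    {"claw": 0,"linear": [3,0,0],"turn": [0,0,0]},
    {"claw": 0,"linear": [4,0,0],"turn": [0,0,0]},
    {"claw": 0,"linear": [4,0,0],"turn": [0,0,0]},
  ],
)

```text
time_s: 11.5
ee_pos: [0.5444, -0.2182, 0.0126]
eef_rot: [-3.139, 0.004, 1.358]
force: [-5.1, -16.8, -0.4]
grip_width: 0.0001
```

```bash
python3 - <<'E'
from f import *
o=get_obs();im=vision.camera('wrist');cv2.imwrite('pics/w9.png',im);print(o['ee_pos'],o['eef_rot'],o['force'],fx(o['ee_pos']))
E
```

```text
[ 0.54439683 -0.21816887  0.0126464 ] [-3.13871604  0.00426455  1.35815052] [ -5.08388856 -16.7617249   -0.41667407] [[28.534341   74.79382159]]
```

View pics/w9.png

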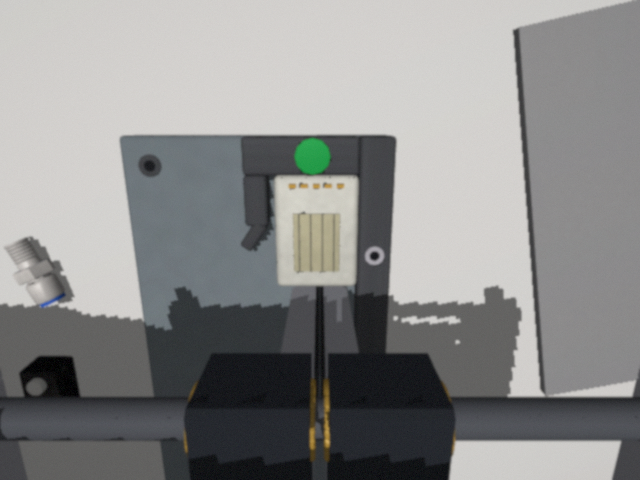

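```bash
python3 - <<'E'
from f import *
im=cv2.imread('pics/w9.png')
cv2.imwrite('pics/w9c.png',cv2.resize(im[130:300,230:410],None,fx=3.5,fy=3.5))
g=cv2.cvtColor(im,cv2.COLOR_BGR2GRAY)
for u in(283,300,330,350):print(u,g[160:190,u].tolist())
E
```

```text
283 [68, 71, 72, 72, 71, 72, 71, 71, 71, 69, 69, 67, 64, 63, 83, 120, 152, 169, 182, 194, 199, 201, 203, 204, 206, 206, 206, 206, 207, 208]
300 [111, 112, 111, 107, 108, 108, 110, 104, 94, 84, 70, 60, 54, 57, 80, 122, 154, 177, 190, 199, 203, 195, 165, 131, 118, 127, 138, 161, 189, 204]
330 [65, 71, 71, 71, 73, 68, 71, 69, 69, 69, 69, 66, 65, 60, 81, 115, 137, 151, 177, 194, 202, 200, 196, 176, 157, 153, 156, 168, 188, 199]
350 [72, 71, 73, 72, 73, 68, 68, 67, 66, 69, 69, 69, 64, 63, 80, 121, 152, 170, 184, 194, 199, 199, 203, 204, 206, 205, 202, 203, 202, 203]
```

View pics/w9c.png

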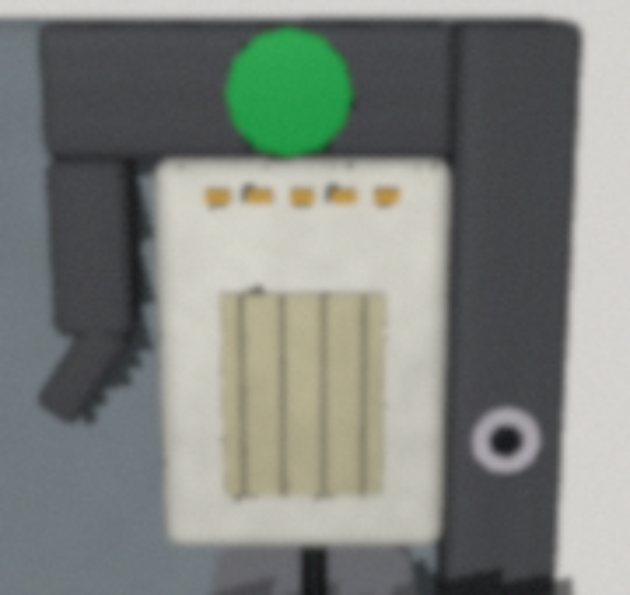

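```bash
python3 - <<'E'
from f import *
for n in('w7','w8','w9'):
  g=cv2.cvtColor(cv2.imread(f'pics/{n}.png'),cv2.COLOR_BGR2GRAY).astype(float)
  r=[]
  for v in range(188,280,10):
    row=g[v-2:v+3].mean(0); s=row[345:375]; k=np.where(s<130)[0][0]; m=345+k-(130-s[k])/(s[k-1]-s[k]); 
    t=row[375:420]; j=np.where(t>140)[0]; out=375+j[0] -(t[j[0]]-140)/(t[j[0]]-t[j[0]-1]) if len(j) else np.nan
    r.append((round(m,1),round(out-m,1)))
  print(n,r)
E
```

```text
w7 [(np.float64(361.2), np.float64(35.5)), (np.float64(361.0), np.float64(35.4)), (np.float64(360.8), np.float64(35.0)), (np.float64(360.3), np.float64(35.0)), (np.float64(359.9), np.float64(24.0)), (np.float64(359.8), np.float64(34.6)), (np.float64(359.5), np.float64(34.2)), (np.float64(359.1), np.float64(34.2)), (np.float64(358.9), np.float64(33.9)), (np.float64(358.6), np.float64(33.7))]
w8 [(np.float64(359.0), np.float64(35.7)), (np.float64(358.9), np.float64(35.3)), (np.float64(358.7), np.float64(35.1)), (np.float64(358.2), np.float64(35.0)), (np.float64(357.9), np.float64(34.8)), (np.float64(357.8), np.float64(34.5)), (np.float64(357.5), np.float64(34.2)), (np.float64(357.0), np.float64(34.2)), (np.float64(356.9), np.float64(33.8)), (np.float64(356.6), np.float64(33.6))]
w9 [(np.float64(357.5), np.float64(35.9)), (np.float64(357.2), np.float64(35.7)), (np.float64(356.9), np.float64(35.6)), (np.float64(356.7), np.float64(35.2)), (np.float64(356.5), np.float64(35.0)), (np.float64(356.1), np.float64(34.8)), (np.float64(355.9), np.float64(19.3)), (np.float64(355.6), np.float64(23.2)), (np.float64(355.5), np.float64(34.0)), (np.float64(355.1), np.float64(33.8))]
```

Emit:
play_rows(
  moves=[
    {"claw": 0,"linear": [-5,-0.5,0],"turn": [0,0,0]},
    {"claw": 0,"linear": [-15,-1,0],"turn": [0,0,0]},
    {"claw": 0,"linear": [-20,-1,-20],"turn": [0,0,0]},
    {"claw": 0,"linear": [-20,-1,-60],"turn": [0,0,0]},
    {"claw": 0,"linear": [-20,-1,-110],"turn": [0,0,0]},
    {"claw": 0,"linear": [-20,-1,-110],"turn": [0,0,0]},
    {"claw": 0,"linear": [-20,-1,-110],"turn": [0,0,0]},
  ],
)

```text
time_s: 12.42
ee_pos: [0.5393, -0.2371, 0.1221]
eef_rot: [-3.138, 0.004, 1.358]
force: [0.8, -0.5, 0.4]
grip_width: 0.0003
```

```bash
python3 - <<'E'
from f import *
o=get_obs();im=vision.camera('wrist');cv2.imwrite('pics/w10.png',im);print(o['time_s'],o['ee_pos'],o['force'],abs(o['joint_vel']).max())
cv2.imwrite('pics/side1.png',vision.camera('side'))
E
```

```text
12.425 [ 0.53928138 -0.2371245   0.12207671] [ 0.78268911 -0.47558934  0.37239267] 0.019151069134217064
```

View pics/w10.png

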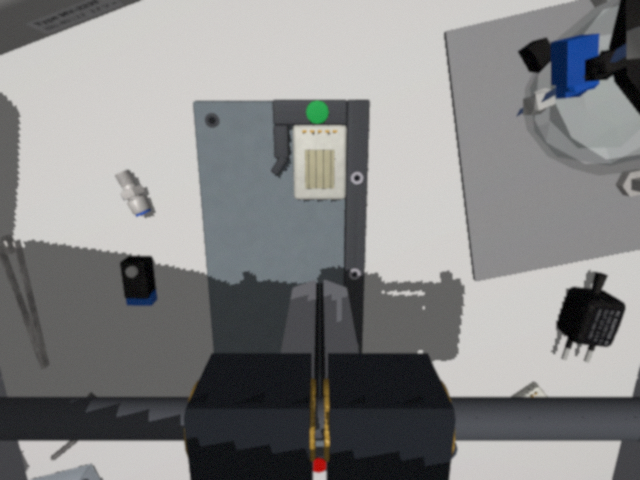

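View pics/side1.png

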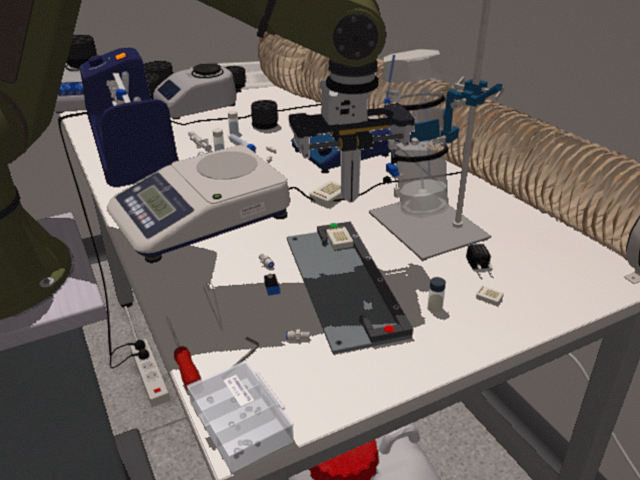

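The module sits in the green-dot pocket (about pixels (293–347, 125–199) in the wrist view), against the stop and the rail. The vial, fittings, driver and other items are where they were, and the hand is clear.

```bash
python3 -c "
from station import hand_in; print(hand_in())"
```

```text
the job is handed in; nothing more can be done
None
```

The module is home in the green-dot pocket (+y end), flush with the rail and touching the end stop. I pushed it back to the rail with the closed fingertips (about 8 N at contact). I then slid it along the rail until the end stop held it, with about 17 N against the tool and almost all of it along the rail. After that I backed off, lifted the hand 11 cm clear and handed in at about 12.5 s.

- **Rail contact:** the module's edge stayed parallel to the rail through the slide; the gap did not change by more than about 0.15 mm in the images. I last measured this just before backing off, with the fingertip still touching.
- **End stop:** there is no visible gap at the stop in the wrist view.
- **After release:** wrist and side views show the module still seated, and none of the other items appear to have moved. I checked those by eye, not by measurement. Residual force was about 1 N, which is sensor noise.
- **Disagreement:** the fingertip stopped about 3 mm short of the position I had calculated. I put this down to calibration and an assumed finger thickness, because both the images and the force showed the module against the stop.

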